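# Nut into the soaking pan with the tongs

### The arm

A 6-joint arm with a two-finger parallel gripper is mounted at the origin on a cart in front of the work surface, level with it; the furniture and walls round the work are solid. World frame = base frame: x ahead of the robot, y to its left, z up, the work surface at z = 0. Lengths are in m, angles in rad, forces in N, time in s.
With the tool pointing down it reaches from about 0.25 to 0.8 m from the base axis. Payload 8.5 kg.
Tool frame: the origin (TCP) lies at the very end of the fingers, on their centre line; the grasp point (between the pads) lies 19 mm behind it (r.grasp_offset is the distance from the TCP to the grasp point, in m); z points along the fingers, y is the line along which they close (so a half turn about z gives the same grasp; the last joint's range is limited). The gripper opens to 85 mm and grips with 20 to 120 N. Pads are 22 mm wide; open, the fingers measure 114 mm over their backs; the gripper's body (76 mm by 85 mm) begins 54 mm behind the grasp point. The pads swing forward as they close: fully open they stand 13 mm farther back than shut.
Start: joints at [-1.239, 0.238, -0.013, 1.319, 0, 1.571], TCP at [0.171, -0.496, 0.231] pointing down, gripper open.
Joint ranges: [-2.66, 2.66], [-1.03, 1.9], [-1.14, 1.46], [-1.82, 2.27], [-1.45, 1.34], [-3.14, 3.14]. Speed limits (rad/s): [2.22, 2.22, 2.79, 3.14, 3.14, 3.14].

### API

Orientations are given as a unit quaternion [w, x, y, z].
In Python, from workcell import r gives the robot as it stands.
- The arm moves only by the tool send_rows, never from a script. Its arguments are lists of equal length, an entry for each row: "linear": the shift along the tool's x, y, z in units of 30 mm (1.0 is 30 mm), a list of three; "dr": the turn, a rotation vector about the tool's x, y, z in units of 8 degrees (1.0 is 8 degrees), a list of three; "gripper": the gripper command: -1 is fully open, 1 is shut, values between are in proportion. A call has exactly 10 rows; each row shifts and turns the commanded pose from where the row before left it, along the tool's axes as they then stand; what a row does not reach is not made up. A row lasts 1/8 s, in which the tool goes at most 62.5 mm and 10.7 degrees, less where a joint would pass 70% of its speed; a pose out of reach is approached as far as the arm can. A call is refused whole if a number of a shift passes 1 or a number of a turn 1, either way. A call with a gripper value outside its range is refused whole. The fingers move at their own pace and stop on an object; the grip force is fixed at half the most. Time passes only in rows, so rows that do not move let the fingers close, or fill a call up. It gives the time, the measured TCP pose, the force, the opening and the grip force at its end, in the units of the state.
- r.get_state(): the state, without advancing time (a new reading comes with each control period).
- r.get_image(name): name is "scene" or "top" or "wrist"; returns (picture, depth): 384x512x3 uint8, red, green, blue; 384x512 float32, m along the optical axis (not along the pixel's ray), 0 where there is no reading.
- r.calibration(name): a dict with "camera_matrix" (3x3 intrinsics, pixels), "k1" (the pictures are not rectified: a ray, as slopes to the right and down, at radius r is drawn at 1 + k1 r^2 times it, then the intrinsics apply), "eye" and "orientation" of the camera in the world. Camera axes: x right, y up, looking along -z (the intrinsics and any distortion apply to the point x, -y, -z); pixel columns grow to the right and rows downward; lengths in m; the calibration is good to about 2 mm. A picture is of the moment at which its call begins: read the wrist's pose just before it. calibration takes no time and is no camera call; for the wrist camera it gives the pose at the moment of the call.
- r.hand_in(): hands the job in; it is judged then, once.
The state is a dict: "clock": time; "qpos": joint angles; "joint_vel": joint speeds; "joint_efforts": joint torques, N m; "eef_pos": TCP position; "orientation": TCP orientation; "force": force on the tool from outside, world axes, zero at the start; "wrist_torque": the same for the moment, N m; "gripper_width": finger opening in m; "finger_force": force on a finger pad.
Only numpy, scipy, OpenCV 4.12 (cv2) and the standard library are available. Lean on these libraries where they do the work, as an engineer would, in place of code of your own. Each camera call takes 0.05 s, during which the arm holds its last target. There are 200 camera calls.

### The job

The greasy brass nut is to go into the black pan for its soak, without being touched by the gripper: take the red-tipped sprung tongs off their cork mat, squeeze them shut on the nut, lift it, lower it into the pan below the rim and only then let it go. Then stand the tongs upright on the cork mat again and leave them there.

Things in the scene. Friction and masses are not known exactly. Their poses are not given: they have to be found in the camera images.
- tongs: Sprung steel tongs standing upright on two red tips, 111 mm tall, 0.1 kg. Origin: on the ground midway between the tips; z up; y runs from arm to arm, so the gripper must close along y. A dark hinge barrel (30 mm along x) tops them. Each red tip is 34 mm wide along x and 24 mm tall; at rest the tips stand 56 mm apart inside at the bottom, 70 mm over the outsides.
- tongs_grip (a point): Where to hold the tongs: midway between the two black rubber grip rollers on the outsides of the arms, 76 mm above the tip ends and 35 mm below the top of the hinge barrel; axes as the tongs. Each roller is a bar 12 mm thick, 26 mm long along x; at rest they measure 57 mm over their outsides along y. The tip ends stay 76 mm below the rollers when squeezed.
- tongs_left (a joint): How far each arm of the tongs is squeezed: 0 at rest (57 mm over the rollers), 0.15 rad at 48 mm, when the tips are parallel and 24 mm apart, 0.24 rad fully shut (43 mm). Both arms move alike. Each 1 mm less over the rollers brings the tips 3.6 mm closer. The spring pushes on each roller with about 5 N at rest, 7 N at 48 mm: squeezing 2 to 4 mm carries the tongs with the tips open.
- nut: Hexagonal brass compression nut, flat on the worktop, hexagon foot 24 mm across the flats and 28 mm across the corners, 11 mm tall, with a round collar above it, 16 mm tall in all, 30 g. Origin: centre of its underside; z up.
- pan: Black round two-handled pan without a lid, standing on the worktop, loose. 63 mm tall, about 150 mm across outside, 110 mm inside at the bottom, floor 3 mm thick; y runs through the two side handles (205 mm over the handles). Origin: centre of its underside; z up.
- mat: Square cork mat, 100 x 100 mm and 4 mm thick, fixed on the worktop. Origin: centre of its underside; z up. The tongs start on it. (A wall cupboard hangs over the back of the worktop, from about x = 0.6 m on and 0.47 m up: keep the arm's wrist in front of it.)
Things that resemble listed ones, but are neither listed nor needed, are in the scene too. There is more than one size of the pan; the one meant has the size given above. Of the things that look like the tongs, the larger one is meant.

How it is judged:
By the outcome, as a careful person would: the job done as asked, in the order asked, and still so for the second after the job is handed in, with the robot touching nothing.
It also fails if it takes over 54 s, if anything falls off the work surface, if the arm or the gripper's body presses on something with over 40 N, if the wrist force passes 120 N, or if a joint passes its speed limit or range.

## Working session

There is one attempt and no reset: what is moved stays moved. The work goes in short steps, Python scripts to look and compute and a tool call to move; the robot and the scene stay as the last step left them, time stands still between calls to the robot, and variables do not carry over. Pictures are saved under pics/ and viewed, at most 10 in all, crops included, and the job is handed in when it is done.

Besides the shell and the picture viewer there is one more tool, called after ">>>" as name(argument=value, ...) on one line, values as JSON. send_rows: Moves the arm, as the interface text tells. Its arguments: {"type":"object","properties":{"linear":{"type":"array","items":{"type":"array","items":{"type":"number"}}},"dr":{"type":"array","items":{"type":"array","items":{"type":"number"}}},"gripper":{"type":"array","items":{"type":"number"}}},"required":["linear","dr","gripper"]}

```bash
ls; mkdir -p pics; cat > h.py <<'E'
import numpy as np, cv2
from workcell import r
from scipy.spatial.transform import Rotation as R
def cam(n): 
    c=r.calibration(n); q=c["orientation"]; q=np.array(q)
    M=q if q.shape==(3,3) else R.from_quat(q,scalar_first=True).as_matrix()
    return np.array(c["camera_matrix"]),c["k1"],np.array(c["eye"]),M
def ray(c,u,v):
    K,k1,e,M=c
    p=cv2.undistortPoints(np.array([[[u,v]]],float),K,np.array([k1,0,0,0.]))[0,0]
    return e,M@np.array([p[0],-p[1],-1])
def plane(c,u,v,z):
    e,d=ray(c,u,v); return e+d*(z-e[2])/d[2]
def cloud(c,dep):
    h,w=dep.shape; K,k1,e,M=c
    uv=np.stack(np.meshgrid(np.arange(w),np.arange(h)),-1).reshape(-1,1,2).astype(float)
    p=cv2.undistortPoints(uv,K,np.array([k1,0,0,0.]))[:,0]
    d=np.c_[p[:,0],-p[:,1],-np.ones(len(p))]*dep.reshape(-1,1)
    return (e+d@M.T).reshape(h,w,3)
def save(n,im): cv2.imwrite("pics/"+n,im[...,::-1])
E
python3 - <<'E'
from h import *
s=r.get_state(); print(s)
a,da=r.get_image("top"); b,db=r.get_image("scene")
np.savez("first",a=a,da=da,b=b,db=db)
save("top.png",a); save("scene.png",b)
for n in("top","scene"): print(r.calibration(n))
E
```

```text
pics
{'clock': 0.0, 'qpos': array([-1.23901160e+00,  2.38779048e-01, -1.42463212e-02,  1.31920862e+00,
       -1.13615884e-05,  1.57083433e+00]), 'joint_vel': array([ 0.00017925,  0.00105766, -0.00073127,  0.00018417, -0.00013266,
       -0.00078989]), 'joint_efforts': array([ 1.30741057e-03, -5.38778043e+01,  3.46440411e+01,  1.83573703e-02,
       -5.55013469e-05,  8.12496182e-06]), 'eef_pos': array([ 0.17087003, -0.4959759 ,  0.23068163]), 'orientation': array([-7.08024086e-04,  9.86274272e-01,  1.65113729e-01, -1.24318970e-04]), 'force': array([ 0.8296086 , -0.10326438,  0.19916554]), 'wrist_torque': array([ 0.00867594,  0.0527421 , -0.01761828]), 'finger_force': 0.0, 'gripper_width': 0.08531267104389871}
{'camera_matrix': array([[350.16330397,   0.        , 258.10047797],
       [  0.        , 350.16330397, 194.29493454],
       [  0.        ,   0.        ,   1.        ]]), 'k1': -0.0855445413770654, 'eye': array([ 0.41286987, -0.1277828 ,  0.94837553]), 'orientation': array([ 0.70795397,  0.05375921, -0.0487787 , -0.70251816])}
{'camera_matrix': array([[420.93826883,   0.        , 254.89708287],
       [  0.        , 420.93826883, 192.12512983],
       [  0.        ,   0.        ,   1.        ]]), 'k1': 0.03811442538363938, 'eye': array([0.04489901, 0.83047333, 0.66450333]), 'orientation': array([-0.21143346, -0.11446674,  0.50105551,  0.83134628])}
```

View pics/top.png

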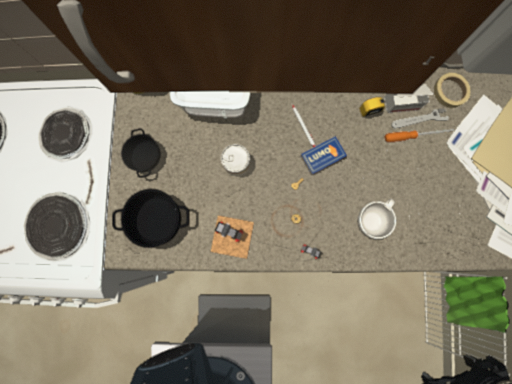

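View pics/scene.png

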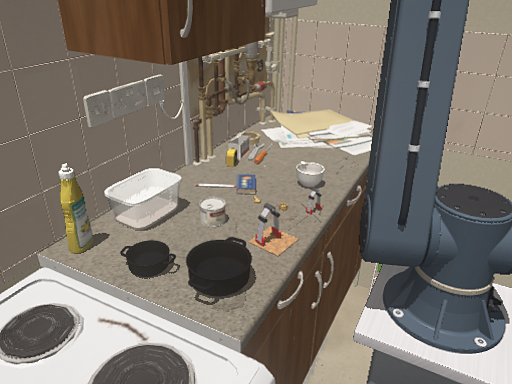

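Top view: large tongs at (230,231) on the mat (232,237), small tongs at (312,251). The nut could be the brass thing at (296,218) or the one at (297,184). The pans are at (152,218) and (141,152). Next I measure them and check the choice in close crops.

```bash
python3 - <<'E'
from h import *
f=np.load("first.npz"); a,da,b,db=[f[k] for k in("a","da","b","db")]
c=cam("top"); P=cloud(c,da)
for n,(u,v) in dict(tongs=(230,231),small=(312,251),nutA=(296,218),nutB=(297,184),pan=(152,218),pan2=(141,152),mat=(244,250),top=(270,240)).items():
    print(n,P[v,u].round(3),plane(c,u,v,0).round(3))
# pans: points high above the table
for n,(x0,x1,y0,y1) in dict(pan=(105,200,180,255),pan2=(115,168,122,182)).items():
    Q=P[y0:y1,x0:x1].reshape(-1,3); q=Q[(Q[:,2]>.02)&(Q[:,2]<.09)]
    print(n,q.min(0).round(3),q.max(0).round(3),np.percentile(q[:,2],[50,90,98]).round(3))
# cork mat
hsv=cv2.cvtColor(a,cv2.COLOR_RGB2HSV); m=((hsv[...,0]>5)&(hsv[...,0]<20)&(hsv[...,1]>100)&(hsv[...,2]>120)).astype(np.uint8)
m[:205]=0;m[260:]=0;m[:,:205]=0;m[:,262:]=0
pts=np.argwhere(m)[:,::-1]
w=np.array([plane(c,u,v,.004)[:2] for u,v in pts])
print("mat",cv2.minAreaRect(w.astype(np.float32)))
for n,z0,z1 in(("barrel",.1,.125),("mid",.06,.1)):
    Q=P[205:262,205:262].reshape(-1,3);q=Q[(Q[:,2]>z0)&(Q[:,2]<z1)]; print(n,len(q),cv2.minAreaRect(q[:,:2].astype(np.float32)),q[:,2].max())
A=cv2.resize(a[170:265,200:330],None,fx=6,fy=6,interpolation=2)
save("crop.png",A)
B=cv2.resize(b[185:315,175:335],None,fx=4.6,fy=4.6,interpolation=2); save("crop2.png",B)
E
```

```text
tongs [ 0.447 -0.054  0.102] [ 0.451 -0.045  0.   ]
small [ 0.4   -0.255  0.075] [ 0.399 -0.266  0.   ]
nutA [ 0.487 -0.224 -0.   ] [ 0.487 -0.224  0.   ]
nutB [ 0.579 -0.226  0.011] [ 0.581 -0.227  0.   ]
pan [0.484 0.169 0.003] [0.484 0.17  0.   ]
pan2 [ 0.67   0.211 -0.001] [0.67  0.211 0.   ]
mat [ 0.4   -0.084  0.002] [ 0.4   -0.084  0.   ]
top [ 0.427 -0.154 -0.   ] [ 0.427 -0.154  0.   ]
pan [0.405 0.055 0.02 ] [0.555 0.259 0.065] [0.056 0.062 0.064]
pan2 [0.59  0.152 0.02 ] [0.726 0.253 0.047] [0.038 0.042 0.044]
mat ((0.43612340092658997, -0.05055253580212593), (0.0992983877658844, 0.09918972849845886), 79.9507064819336)
barrel 113 ((0.44980552792549133, -0.04453783482313156), (0.030925260856747627, 0.024331234395503998), 6.616294860839844) 0.11661790761588486
mid 121 ((0.448900043964386, -0.04433406889438629), (0.05585994943976402, 0.025526616722345352), 68.28316497802734) 0.09992675219909941
```

View pics/crop.png

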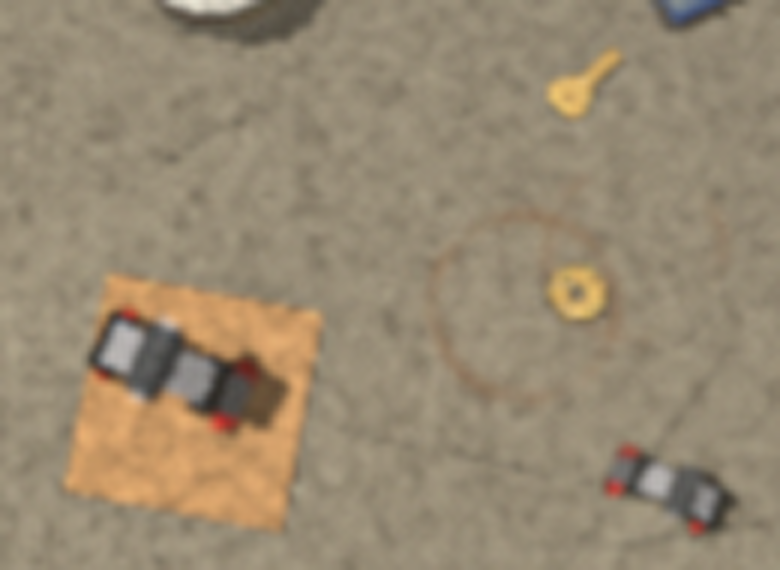

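View pics/crop2.png

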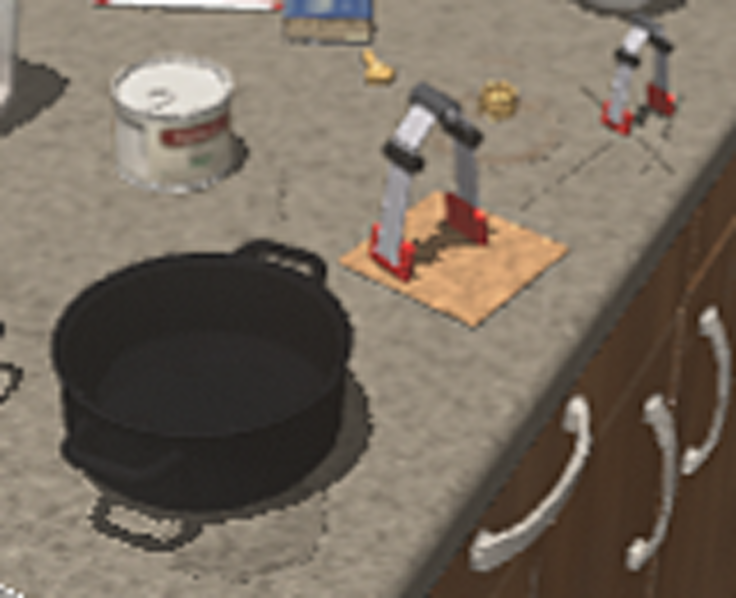

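Nut candidates: (296,218) is a hex foot with a round collar, so it is the nut; (297,184) is a key. The larger tongs are the ones on the mat, at (230,231). The pan at (152,218) is the right one: 150 mm across, 204 mm over the handles and 64 mm tall. I set out over the nut and look from there.

>>> send_rows(linear=[[1, -0.55, 0], [1, -0.55, 0], [1, -0.55, 0], [1, -0.55, 0], [1, -0.55, 0], [1, -0.55, 0], [1, -0.55, 0], [1, -0.55, 0], [1, -0.55, 0], [1, -0.55, 0]], dr=[[0, 0, 0], [0, 0, 0], [0, 0, 0], [0, 0, 0], [0, 0, 0], [0, 0, 0], [0, 0, 0], [0, 0, 0], [0, 0, 0], [0, 0, 0]], gripper=[-1, -1, -1, -1, -1, -1, -1, -1, -1, -1])

```text
clock: 1.35
eef_pos: [0.4014, -0.2416, 0.2311]
orientation: [-0.0, 0.986, 0.165, -0.0]
force: [1.2, -0.2, 0.5]
gripper_width: 0.0852
finger_force: 0.0
```

```bash
python3 - <<'E'
from h import *
c=cam("wrist"); a,d=r.get_image("wrist"); s=r.get_state(); print(s["clock"],s["eef_pos"],s["orientation"],c[2],r.grasp_offset)
np.savez("w1",a=a,d=d,K=c[0],k=c[1],e=c[2],M=c[3]); save("w1.png",a)
E
```

```text
1.4 [ 0.40341499 -0.23956502  0.23099398] [-7.64128617e-04  9.86171869e-01  1.65723222e-01  5.24264386e-04] [ 0.464417   -0.22015285  0.37436579] 0.0187
```

View pics/w1.png

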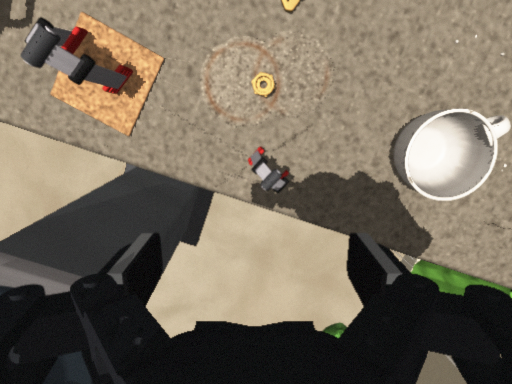

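The wrist view shows the nut at (263,84), the small tongs at (267,172), and the large tongs on the mat at about (80,65), with red tips at (73,40) and (118,80).

```bash
python3 - <<'E'
from h import *
f=np.load("w1.npz"); a,d=f["a"],f["d"]; c=(f["K"],float(f["k"]),f["e"],f["M"]); P=cloud(c,d)
hsv=cv2.cvtColor(a,cv2.COLOR_RGB2HSV)
m=((hsv[...,0]>17)&(hsv[...,0]<33)&(hsv[...,1]>110)&(hsv[...,2]>70)).astype(np.uint8)
m[:60]=0;m[110:]=0;m[:,:235]=0;m[:,290:]=0
pts=np.argwhere(m)[:,::-1]; w=np.array([plane(c,u,v,.008)[:2] for u,v in pts],np.float32)
ctr,rad=cv2.minEnclosingCircle(w); print("nut",ctr,rad,len(w),P[84-9:84+9,263-9:263+9,2].max())
ctr=np.array(ctr)
print([(t,round(float(np.ptp(w@[np.cos(np.radians(t)),np.sin(np.radians(t))]))*1e3,1)) for t in range(0,180,10)])
S=P[0:140,0:170].reshape(-1,3)
for z0,z1 in((.1,.13),(.06,.1),(.065,.095),(.012,.03)):
    q=S[(S[:,2]>z0)&(S[:,2]<z1)]; print(z0,len(q),cv2.minAreaRect(q[:,:2].astype(np.float32)),q[:,2].max())
# red tip tops and dark rollers
red=((hsv[...,0]<8)|(hsv[...,0]>172))&(hsv[...,1]>150); red[140:]=0; red[:,170:]=0
q=P[red];print("red",len(q),q.min(0),q.max(0),cv2.minAreaRect(q[:,:2].astype(np.float32)))
for lo,hi in((0,95),(95,170)):
    mm=red.copy(); mm[:,:lo]=0; mm[:,hi:]=0; q=P[mm]; print(q.mean(0).round(4),cv2.minAreaRect(q[:,:2].astype(np.float32)))
A=cv2.resize(a[0:140,0:300],None,fx=2.6,fy=2.6,interpolation=2)
N=cv2.resize(a[66:102,245:281],(364,364),interpolation=2); A[:364,416:780]=N; save("c3.png",A)
E
```

```text
nut (0.48641476035118103, -0.223300501704216) 0.013596553355455399 381 0.019323107365256664
[(0, 25.0), (10, 25.1), (20, 25.9), (30, 26.8), (40, 26.9), (50, 26.2), (60, 25.3), (70, 24.7), (80, 25.8), (90, 26.2), (100, 25.8), (110, 24.8), (120, 24.5), (130, 24.9), (140, 26.1), (150, 26.5), (160, 26.4), (170, 25.9)]
0.1 1304 ((0.4485194981098175, -0.04741073399782181), (0.023836413398385048, 0.033754006028175354), 66.80183410644531) 0.11743712429056319
0.06 1140 ((0.4505903422832489, -0.044231317937374115), (0.05712941661477089, 0.026254024356603622), 67.08098602294922) 0.09999975401063038
0.065 846 ((0.4505903422832489, -0.044231317937374115), (0.05712941661477089, 0.026254024356603622), 67.08098602294922) 0.09496938934158544
0.012 665 ((0.4497995674610138, -0.04452064633369446), (0.06750417500734329, 0.034047652035951614), 67.28105926513672) 0.029989844611637062
red 590 [ 0.42317997 -0.22015285  0.00475924] [ 0.47723881 -0.01310237  0.37436579] ((0.44564202427864075, -0.11577466875314713), (0.205901101231575, 0.0509306937456131), 86.303466796875)
[ 0.4638 -0.0218  0.0243] ((0.4704671800136566, -0.11580780893564224), (0.02675333060324192, 0.20732156932353973), 4.034558296203613)
[ 0.441  -0.074   0.0218] ((0.45740169286727905, -0.1373993158340454), (0.02996874786913395, 0.16337475180625916), 15.240135192871094)
```

View pics/c3.png

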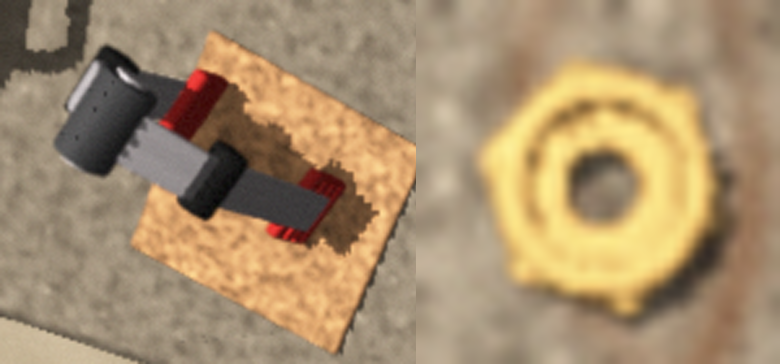

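The hex has flats facing about 3°, 63° and 123°. The rollers' centre is (0.4505,-0.0442), and their measured 57x26 mm matches the description. The tongs' yaw is about -23°.

>>> send_rows(linear=[[0.6, -0.94, 0], [0.6, -0.94, 0], [0.6, -0.94, 0], [0.6, -0.94, 0], [0.6, -0.94, 0], [0.6, -0.94, 0], [0, 0, 0.4], [0, 0, 0.4], [0, 0, 0.4], [0, 0, 0.4]], dr=[[0, 0, 0], [0, 0, 0], [0, 0, 0], [0, 0, 0], [0, 0, 0], [0, 0, 1], [0, 0, 1], [0, 0, 1], [0, 0, 1], [0, 0, 1]], gripper=[-1, -1, -1, -1, -1, -1, -1, -1, -1, -1])

```text
clock: 2.65
eef_pos: [0.4324, -0.1102, 0.1828]
orientation: [-0.027, 0.989, -0.142, 0.001]
force: [0.2, -0.7, -0.1]
gripper_width: 0.0853
finger_force: 0.0
```

```bash
cat >> h.py <<'E'
def st():
    s=r.get_state(); T=R.from_quat(s["orientation"],scalar_first=True).as_matrix()
    print("t",round(s["clock"],2),"tcp",s["eef_pos"].round(4),"yaw",round(float(np.degrees(np.arctan2(T[1,0],T[0,0]))),2),"zaxis",T[:,2].round(4),"F",s["force"].round(1),"w",round(float(s["gripper_width"]),4),"ff",s["finger_force"]); return s,T
def units(x,y,z,yaw):
    s,T=st(); d=np.array([x,y,z])-s["eef_pos"]; a=np.degrees(np.arctan2(T[1,0],T[0,0]))
    print("shift units(current axes)",(T.T@d/.03).round(3),"turn units tool z",round(float(-(yaw-a)/8),3)); return s,T
E
python3 - <<'E'
from h import *
units(.4505,-.0442,.061,-22.9)
E
```

```text
t 2.65 tcp [ 0.4324 -0.1102  0.1828] yaw -16.35 zaxis [ 0.0105  0.0526 -0.9986] F [ 0.2 -0.7 -0.1] w 0.0853 ff 0.0
shift units(current axes) [-0.021 -2.062  4.175] turn units tool z 0.819
```

>>> send_rows(linear=[[0, 0, 0], [0, -0.4, 0], [0, -0.4, 0], [0, -0.4, 0], [0, -0.4, 0], [0, -0.4, 0], [0, 0, 0], [0, 0, 0], [0, 0, 0], [0, 0, 0]], dr=[[0, 0, 0], [0, 0, 0], [0, 0, 0], [0, 0, 0], [0, 0, 0], [0, 0, 0], [0, 0, 0.4], [0, 0, 0.4], [0, 0, 0], [0, 0, 0]], gripper=[-1, -1, -1, -1, -1, -1, -1, -1, -1, -1])

```text
clock: 3.9
eef_pos: [0.4317, -0.1102, 0.1872]
orientation: [-0.051, 0.986, -0.159, 0.001]
force: [-0.0, -0.5, 0.5]
gripper_width: 0.0855
finger_force: 0.0
```

```bash
python3 - <<'E'
from h import *
s,T=units(.4505,-.0442,.061,-22.9)
G=R.from_euler("z",-22.9,degrees=True).as_matrix()@np.diag([1,-1,-1])
print((np.degrees(R.from_matrix(T.T@G).as_rotvec())/8).round(3), s["qpos"].round(3))
E
```

```text
t 3.9 tcp [ 0.4317 -0.1102  0.1872] yaw -18.25 zaxis [ 0.0183  0.1004 -0.9948] F [-0.  -0.5  0.5] w 0.0855 ff 0.0
shift units(current axes) [-0.033 -1.848  4.418] turn units tool z 0.581
[-0.721  0.13   0.576] [-0.32   0.133 -0.267  1.185  0.101  3.141]
```

Joint 6 has reached its limit, so I use the half-turn equivalent, yaw 157°.

>>> send_rows(linear=[[0, 0, 0], [0, 0, 0], [0, 0, 0], [0, 0, 0], [0, 0, 0], [0, 0, 0], [0, 0, 0], [0, 0, 0], [0, 0, 0], [0, 0, 0]], dr=[[-0.72, 0.13, 0], [0, 0, -1], [0, 0, -1], [0, 0, -1], [0, 0, -1], [0, 0, -1], [0, 0, -1], [0, 0, -1], [0, 0, -1], [0, 0, -1]], gripper=[-1, -1, -1, -1, -1, -1, -1, -1, -1, -1])

```text
clock: 5.15
eef_pos: [0.4266, -0.1264, 0.1873]
orientation: [-0.004, 0.886, 0.464, 0.007]
force: [-0.8, -0.9, 0.0]
gripper_width: 0.0853
finger_force: 0.0
```

>>> send_rows(linear=[[0, 0, 0], [0, 0, 0], [0, 0, 0], [0, 0, 0], [0, 0, 0], [0, 0, 0], [0, 0, 0], [0, 0, 0], [0, 0, 0], [0, 0, 0]], dr=[[0, 0, -1], [0, 0, -1], [0, 0, -1], [0, 0, -1], [0, 0, -1], [0, 0, -1], [0, 0, -1], [0, 0, -1], [0, 0, -1], [0, 0, -1]], gripper=[-1, -1, -1, -1, -1, -1, -1, -1, -1, -1])

```text
clock: 6.4
eef_pos: [0.4266, -0.1264, 0.1873]
orientation: [0.001, 0.381, 0.925, 0.007]
force: [0.2, -0.1, 0.1]
gripper_width: 0.0853
finger_force: 0.0
```

```bash
cat >> h.py <<'E'
def go(x,y,z,yaw):
    s,T=units(x,y,z,yaw); G=R.from_euler("z",yaw,degrees=True).as_matrix()@np.diag([1,-1,-1])
    print("turn units",(np.degrees(R.from_matrix(T.T@G).as_rotvec())/8).round(3),"shift units in final axes",(G.T@(np.array([x,y,z])-s["eef_pos"])/.03).round(3), s["qpos"].round(2))
E
python3 - <<'E'
from h import *
go(.4505,-.0442,.061,157.1)
E
```

```text
t 6.4 tcp [ 0.4266 -0.1264  0.1873] yaw 135.24 zaxis [ 0.008   0.0129 -0.9999] F [ 0.2 -0.1  0.1] w 0.0853 ff 0.0
shift units(current axes) [1.35  2.442 4.25 ] turn units tool z -2.732
turn units [ 0.109 -0.004 -2.732] shift units in final axes [0.333 2.833 4.208] [-0.3   0.12 -0.28  1.17  0.01  0.48]
```

>>> send_rows(linear=[[0, 0, 0], [0, 0, 0], [0, 0, 0], [0.08, 0.7, 0.25], [0.08, 0.7, 0.25], [0.08, 0.7, 0.25], [0.08, 0.7, 0.25], [0, 0, 0.25], [0, 0, 0.25], [0, 0, 0]], dr=[[0.1, 0, -0.9], [0, 0, -0.9], [0, 0, -0.9], [0, 0, 0], [0, 0, 0], [0, 0, 0], [0, 0, 0], [0, 0, 0], [0, 0, 0], [0, 0, 0]], gripper=[-1, -1, -1, -1, -1, -1, -1, -1, -1, -1])

```text
clock: 7.65
eef_pos: [0.4505, -0.0463, 0.1419]
orientation: [-0.001, 0.204, 0.979, 0.001]
force: [0.7, 0.8, 0.2]
gripper_width: 0.0858
finger_force: 0.0
```

```bash
python3 - <<'E'
from h import *
c=cam("wrist"); a,d=r.get_image("wrist"); save("w2.png",a); P=cloud(c,d)
S=P.reshape(-1,3); S=S[(abs(S[:,0]-.45)<.06)&(abs(S[:,1]+.045)<.06)]
for z0,z1 in((.1,.13),(.065,.095)):
    q=S[(S[:,2]>z0)&(S[:,2]<z1)]; print(z0,len(q),cv2.minAreaRect(q[:,:2].astype(np.float32)) if len(q) else "",q[:,2].max() if len(q) else "")
go(.4505,-.0442,.061,157.1)
E
```

```text
0.1 1879 ((0.4496549367904663, -0.043087929487228394), (0.029290927574038506, 0.03308157995343208), 68.63885498046875) 0.11676934545947998
0.065 1065 ((0.4496713876724243, -0.04323485866189003), (0.0565958097577095, 0.026068691164255142), 67.51685333251953) 0.0949930024626712
t 7.7 tcp [ 0.4508 -0.0464  0.1422] yaw 156.47 zaxis [-0.0018  0.0024 -1.    ] F [-0.8 -0.1  0.1] w 0.0853 ff 0.0
shift units(current axes) [0.031 0.06  2.708] turn units tool z -0.079
turn units [ 0.01  -0.019 -0.079] shift units in final axes [0.037 0.065 2.708] [-0.1   0.17 -0.34  1.06  0.    0.31]
```

View pics/w2.png

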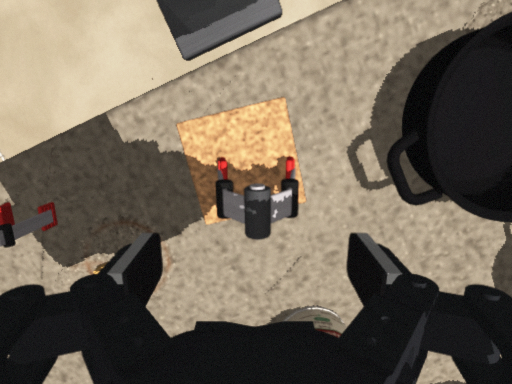

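The tongs at (257,200) stand centred between the fingertips (133 and 375). I descend and squeeze slightly.

>>> send_rows(linear=[[0, 0.05, 0.3], [0, 0.03, 0.6], [0, 0, 0.6], [0, 0, 0.6], [0, 0, 0.6], [0, 0, 0], [0, 0, 0], [0, 0, 0], [0, 0, 0], [0, 0, 0]], dr=[[0, 0, -0.08], [0, 0, 0], [0, 0, 0], [0, 0, 0], [0, 0, 0], [0, 0, 0], [0, 0, 0], [0, 0, 0], [0, 0, 0], [0, 0, 0]], gripper=[-1, -1, -1, -1, -1, -1, -0.25, -0.25, -0.25, -0.25])

```text
clock: 8.95
eef_pos: [0.4527, -0.0435, 0.062]
orientation: [-0.0, 0.198, 0.98, 0.001]
force: [0.5, 2.8, 6.7]
gripper_width: 0.0531
finger_force: 8.6
```

```bash
python3 - <<'E'
from h import *
go(.4505,-.0442,.061,157.1)
E
```

```text
t 8.95 tcp [ 0.4527 -0.0435  0.062 ] yaw 157.15 zaxis [ 4.0e-04  2.7e-03 -1.0e+00] F [0.5 2.8 6.7] w 0.0531 ff 8.602504581212997
shift units(current axes) [ 0.057 -0.05   0.034] turn units tool z 0.007
turn units [ 0.019 -0.005  0.007] shift units in final axes [ 0.057 -0.05   0.034] [-0.1   0.25 -0.47  0.85  0.    0.3 ]
```

Held at 53 mm. I lift and carry the tongs to the nut, turning 4° to its flats.

>>> send_rows(linear=[[0, 0, -0.5], [0, 0, -0.8], [0, 0, -0.8], [0, 0, 0], [0, 0, 0], [0, 0, 0], [0, 0, 0], [0, 0, 0], [0, 0, 0], [0, 0, 0]], dr=[[0, 0, 0], [0, 0, 0], [0, 0, 0.25], [0, 0, 0.27], [0, 0, 0], [0, 0, 0], [0, 0, 0], [0, 0, 0], [0, 0, 0], [0, 0, 0]], gripper=[-0.25, -0.25, -0.25, -0.25, -0.25, -0.25, -0.25, -0.25, -0.25, -0.25])

```text
clock: 10.2
eef_pos: [0.452, -0.0437, 0.1243]
orientation: [-0.001, 0.234, 0.972, 0.001]
force: [-1.0, -0.2, -0.8]
gripper_width: 0.0536
finger_force: 5.8
```

```bash
python3 - <<'E'
from h import *
go(.489,-.2233,.125,153)
c=cam("wrist"); a,d=r.get_image("wrist"); save("w3.png",a)
E
```

```text
t 10.2 tcp [ 0.452  -0.0437  0.1243] yaw 152.99 zaxis [-0.0014  0.0024 -1.    ] F [-1.  -0.2 -0.8] w 0.0536 ff 5.81224612891674
shift units(current axes) [-3.818 -4.772 -0.038] turn units tool z -0.002
turn units [ 0.011 -0.017 -0.002] shift units in final axes [-3.817 -4.773 -0.022] [-0.1   0.18 -0.37  1.02  0.    0.37]
```

View pics/w3.png

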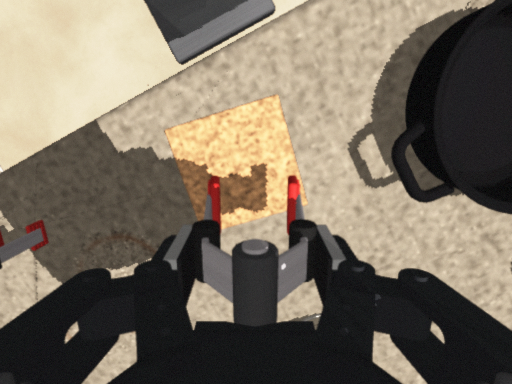

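The tongs hang level in the fingers, with the tips at (214,190) and (293,190). Now to the nut.

>>> send_rows(linear=[[-0.3, -0.37, 0], [-0.5, -0.63, 0], [-0.5, -0.63, 0], [-0.5, -0.63, 0], [-0.5, -0.63, 0], [-0.5, -0.63, 0], [-0.5, -0.63, 0], [-0.5, -0.62, 0], [0, 0, 0], [0, 0, 0]], dr=[[0, 0, 0], [0, 0, 0], [0, 0, 0], [0, 0, 0], [0, 0, 0], [0, 0, 0], [0, 0, 0], [0, 0, 0], [0, 0, 0], [0, 0, 0]], gripper=[-0.25, -0.25, -0.25, -0.25, -0.25, -0.25, -0.25, -0.25, -0.25, -0.25])

```text
clock: 11.5
eef_pos: [0.4882, -0.223, 0.1237]
orientation: [-0.001, 0.234, 0.972, 0.001]
force: [-0.6, 0.0, -1.4]
gripper_width: 0.0536
finger_force: 5.8
```

```bash
python3 - <<'E'
from h import *
s,T=st(); go(.489,-.2233,.062,153)
c=cam("wrist"); a,d=r.get_image("wrist"); P=cloud(c,d); save("w4.png",a)
hsv=cv2.cvtColor(a,cv2.COLOR_RGB2HSV)
red=((hsv[...,0]<8)|(hsv[...,0]>172))&(hsv[...,1]>140)&(hsv[...,2]>60)
n,l,q,ce=cv2.connectedComponentsWithStats(red.astype(np.uint8))
for i in range(1,n):
    if q[i,4]>30: p=P[l==i]; print("red",ce[i].round(),q[i],p.mean(0).round(4),"rel tool",((p.mean(0)-s["eef_pos"])@T).round(4))
y=((hsv[...,0]>17)&(hsv[...,0]<33)&(hsv[...,1]>110)&(hsv[...,2]>60)&(P[...,2]<.03)&(np.hypot(P[...,0]-.487,P[...,1]+.223)<.03))
pts=np.argwhere(y)[:,::-1]; print(len(pts),pts.min(0) if len(pts) else "",pts.max(0) if len(pts) else "")
if len(pts): print("nut",cv2.minEnclosingCircle(np.array([plane(c,u,v,.008)[:2] for u,v in pts],np.float32)))
E
```

```text
t 11.5 tcp [ 0.4882 -0.223   0.1237] yaw 152.96 zaxis [-0.002   0.0029 -1.    ] F [-0.6  0.  -1.4] w 0.0536 ff 5.8472563326358795
t 11.5 tcp [ 0.4882 -0.223   0.1237] yaw 152.96 zaxis [-0.002   0.0029 -1.    ] F [-0.6  0.  -1.4] w 0.0536 ff 5.8472563326358795
shift units(current axes) [-0.033  0.     2.056] turn units tool z -0.005
turn units [ 0.012 -0.022 -0.005] shift units in final axes [-0.027  0.004  2.056] [-0.43  0.32 -0.19  1.07  0.    0.04]
red [186.  93.] [181  89  11   8  69] [ 0.3994 -0.2369  0.0137] rel tool [ 0.0725 -0.053   0.1101]
red [189. 116.] [184 112  11   8  69] [ 0.416  -0.2437  0.0143] rel tool [ 0.0546 -0.0515  0.1095]
red [215. 197.] [208 176  13  49 432] [ 0.4684 -0.2389  0.0891] rel tool [ 0.0104 -0.0232  0.0346]
red [292. 199.] [287 176  13  58 464] [ 0.4903 -0.1982  0.0899] rel tool [0.0093 0.023  0.0339]
red [505. 226.] [497 220  15  10  78] [ 0.6032 -0.059   0.0415] rel tool [-0.0281  0.1983  0.0824]
red [464. 263.] [461 258   7  13  47] [ 0.6269 -0.0945  0.0337] rel tool [-0.0654  0.1774  0.09  ]
512 [238 163] [266 195]
nut ((0.4865160584449768, -0.22294244170188904), 0.014256438240408897)
```

View pics/w4.png

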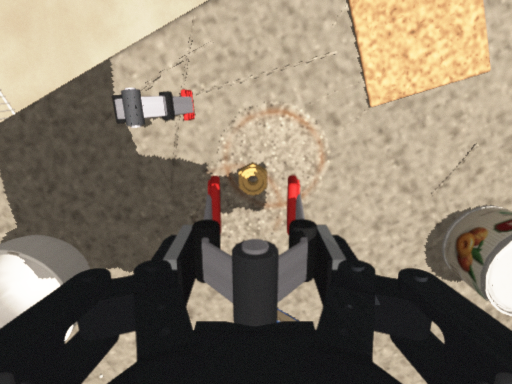

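The nut at (252,180) lies midway between the tips at (215) and (292). I descend and close.

>>> send_rows(linear=[[0, 0, 0.3], [0, 0, 0.6], [0, 0, 0.6], [0, 0, 0.6], [0, 0, 0], [0, 0, 0], [0, 0, 0], [0, 0, 0], [0, 0, 0], [0, 0, 0]], dr=[[0, 0, 0], [0, 0, 0], [0, 0, 0], [0, 0, 0], [0, 0, 0], [0, 0, 0], [0, 0, 0], [0, 0, 0], [0, 0, 0], [0, 0, 0]], gripper=[-0.25, -0.25, -0.25, -0.25, -0.25, -0.25, -0.2, -0.16, -0.13, -0.1])

```text
clock: 12.8
eef_pos: [0.4886, -0.223, 0.0611]
orientation: [-0.001, 0.234, 0.972, 0.001]
force: [-1.0, 0.7, 0.7]
gripper_width: 0.0473
finger_force: 14.7
```

>>> send_rows(linear=[[0, 0, 0], [0, 0, 0], [0, 0, 0], [0, 0, 0], [0, 0, 0], [0, 0, 0], [0, 0, -0.2], [0, 0, -0.3], [0, 0, -0.3], [0, 0, 0]], dr=[[0, 0, 0], [0, 0, 0], [0, 0, 0], [0, 0, 0], [0, 0, 0], [0, 0, 0], [0, 0, 0], [0, 0, 0], [0, 0, 0], [0, 0, 0]], gripper=[-0.08, -0.05, -0.02, 0, 0, 0, 0, 0, 0, 0])

```text
clock: 14.05
eef_pos: [0.4891, -0.2232, 0.0858]
orientation: [-0.0, 0.234, 0.972, 0.001]
force: [-0.0, 0.1, -1.5]
gripper_width: 0.0455
finger_force: 61.4
```

```bash
python3 - <<'E'
from h import *
go(.482,-.10,.24,157)
a,d=r.get_image("wrist"); b,_=r.get_image("scene")
A=cv2.resize(a[120:260,180:330],(560,523),interpolation=2);save("w5.png",A)
E
```

```text
t 14.05 tcp [ 0.4891 -0.2232  0.0858] yaw 152.98 zaxis [ 1.0e-04  1.8e-03 -1.0e+00] F [-0.   0.1 -1.5] w 0.0455 ff 61.376330852508545
shift units(current axes) [ 2.078  3.559 -5.131] turn units tool z -0.502
turn units [ 0.012 -0.005 -0.502] shift units in final axes [ 1.821  3.688 -5.138] [-0.43  0.35 -0.25  0.98  0.    0.04]
```

View pics/w5.png

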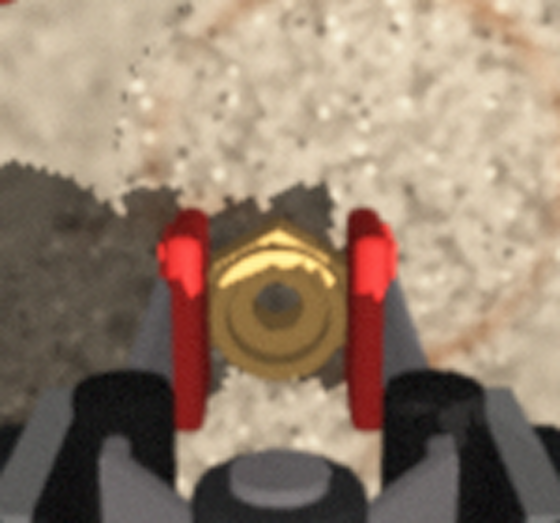

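The nut is gripped on its flats and lifted. Now carry it to the pan.

>>> send_rows(linear=[[0, 0, -0.7], [0.1, 0.2, -0.7], [0.3, 0.5, -0.7], [0.42, 0.8, -0.7], [0.42, 0.8, 0], [0.42, 0.8, 0], [0.42, 0.8, 0], [0.42, 0.8, 0], [0.42, 0.8, 0], [0.42, 0.8, 0]], dr=[[0, 0, 0], [0, 0, 0], [0, 0, 0], [0, 0, 0], [0, 0, 0], [0, 0, 0], [0, 0, 0], [0, 0, 0], [0, 0, 0], [0, 0, 0]], gripper=[0, 0, 0, 0, 0, 0, 0, 0, 0, 0])

```text
clock: 15.4
eef_pos: [0.4849, -0.0084, 0.1691]
orientation: [-0.001, 0.234, 0.972, 0.001]
force: [-0.6, -0.5, -2.3]
gripper_width: 0.0454
finger_force: 61.6
```

>>> send_rows(linear=[[0.42, 0.8, 0], [0.42, 0.8, 0], [0.42, 0.8, 0], [0.42, 0.8, 0], [0.42, 0.8, 0], [0.3, 0.5, 0], [0.15, 0.3, 0], [0, 0, 0], [0, 0, 0], [0, 0, 0]], dr=[[0, 0, 0], [0, 0, 0], [0, 0, 0], [0, 0, 0], [0, 0, 0], [0, 0, 0], [0, 0, 0], [0, 0, 0], [0, 0, 0], [0, 0, 0]], gripper=[0, 0, 0, 0, 0, 0, 0, 0, 0, 0])

```text
clock: 16.65
eef_pos: [0.4825, 0.1532, 0.1699]
orientation: [-0.001, 0.234, 0.972, 0.001]
force: [0.4, 0.4, -1.5]
gripper_width: 0.0455
finger_force: 61.6
```

```bash
python3 - <<'E'
from h import *
go(.482,.156,.068,153)
c=cam("wrist");a,d=r.get_image("wrist"); save("w6.png",a); P=cloud(c,d)
c2=cam("top");t,dt=r.get_image("top");Q=cloud(c2,dt)
for n,p in(("w",P),("t",Q)):
    q=p.reshape(-1,3); q=q[(q[:,2]>.056)&(q[:,2]<.068)&(abs(q[:,0]-.48)<.09)&(abs(q[:,1]-.157)<.085)]
    print(n,len(q),cv2.minEnclosingCircle(q[:,:2].astype(np.float32)),q.min(0),q.max(0))
E
```

```text
t 16.65 tcp [0.4825 0.1532 0.1699] yaw 152.93 zaxis [-0.0013  0.0023 -1.    ] F [ 0.4  0.4 -1.5] w 0.0455 ff 61.62619113922119
shift units(current axes) [0.051 0.071 3.396] turn units tool z -0.009
turn units [ 0.01  -0.016 -0.009] shift units in final axes [0.058 0.076 3.396] [ 0.31  0.24 -0.18  1.16  0.    0.78]
w 4447 ((0.4756035804748535, 0.15816748142242432), 0.0872737392783165) [0.40483823 0.07226665 0.05601037] [0.55055065 0.24199009 0.06589429]
t 464 ((0.4794008731842041, 0.15614385902881622), 0.08829624205827713) [0.40522067 0.07211904 0.0560559 ] [0.55465185 0.24016867 0.06626837]
```

View pics/w6.png

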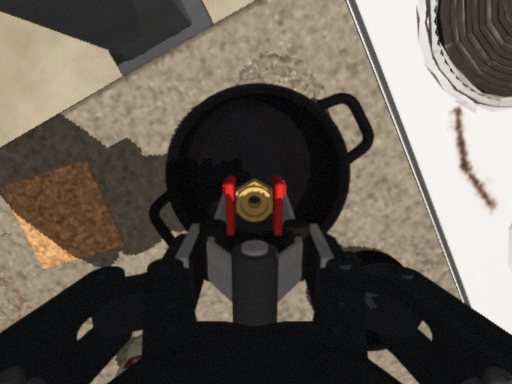

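The nut is still held at (255,200), over the middle of the pan. That makes 11 pictures viewed, one over the limit of 10, so from here I work from numbers only. Lower into the pan, then open slightly.

>>> send_rows(linear=[[0.06, 0.08, 0.4], [0, 0, 0.7], [0, 0, 0.7], [0, 0, 0.7], [0, 0, 0.6], [0, 0, 0.3], [0, 0, 0], [0, 0, 0], [0, 0, 0], [0, 0, 0]], dr=[[0, 0, 0], [0, 0, 0], [0, 0, 0], [0, 0, 0], [0, 0, 0], [0, 0, 0], [0, 0, 0], [0, 0, 0], [0, 0, 0], [0, 0, 0]], gripper=[0, 0, 0, 0, 0, 0, 0, 0, 0, 0])

```text
clock: 18.0
eef_pos: [0.4821, 0.1571, 0.0683]
orientation: [-0.001, 0.234, 0.972, 0.001]
force: [-0.6, -0.5, -1.2]
gripper_width: 0.0454
finger_force: 61.6
```

>>> send_rows(linear=[[0, 0, 0], [0, 0, 0], [0, 0, 0], [0, 0, 0], [0, 0, 0], [0, 0, 0], [0, 0, 0], [0, 0, 0], [0, 0, 0], [0, 0, 0]], dr=[[0, 0, 0], [0, 0, 0], [0, 0, 0], [0, 0, 0], [0, 0, 0], [0, 0, 0], [0, 0, 0], [0, 0, 0], [0, 0, 0], [0, 0, 0]], gripper=[-0.05, -0.1, -0.15, -0.2, -0.22, -0.24, -0.25, -0.25, -0.25, -0.25])

```text
clock: 19.25
eef_pos: [0.4818, 0.157, 0.0678]
orientation: [-0.001, 0.234, 0.972, 0.001]
force: [0.4, -0.5, -0.8]
gripper_width: 0.0534
finger_force: 5.8
```

```bash
python3 - <<'E'
from h import *
go(.4527,-.0435,.17,157.1)
E
```

```text
t 19.25 tcp [0.4818 0.157  0.0678] yaw 152.98 zaxis [-0.0014  0.0024 -1.    ] F [ 0.4 -0.5 -0.8] w 0.0534 ff 5.821061879396439
shift units(current axes) [-2.163 -6.39  -3.42 ] turn units tool z -0.515
turn units [ 0.012 -0.016 -0.515] shift units in final axes [-1.707 -6.534 -3.405] [ 0.31  0.32 -0.35  0.91  0.    0.78]
```

>>> send_rows(linear=[[0, 0, -0.3], [0, 0, -0.6], [0, 0, -0.7], [0, 0, -0.7], [0, 0, -0.7], [0, 0, -0.4], [0, 0, 0], [0, 0, 0], [0, 0, 0], [0, 0, 0]], dr=[[0, 0, 0], [0, 0, 0], [0, 0, 0], [0, 0, 0], [0, 0, 0], [0, 0, 0], [0, 0, -0.25], [0, 0, -0.25], [0, 0, 0], [0, 0, 0]], gripper=[-0.25, -0.25, -0.25, -0.25, -0.25, -0.25, -0.25, -0.25, -0.25, -0.25])

```text
clock: 20.5
eef_pos: [0.4817, 0.1567, 0.1693]
orientation: [-0.001, 0.2, 0.98, 0.001]
force: [0.7, 0.6, -2.2]
gripper_width: 0.0534
finger_force: 5.8
```

```bash
python3 - <<'E'
from h import *
go(.4405,-.049,.17,157.1)
c=cam("wrist");a,d=r.get_image("wrist"); save("w7.png",a); P=cloud(c,d)
hsv=cv2.cvtColor(a,cv2.COLOR_RGB2HSV)
y=((hsv[...,0]>17)&(hsv[...,0]<33)&(hsv[...,1]>110)&(hsv[...,2]>50)&(np.hypot(P[...,0]-.48,P[...,1]-.157)<.06))
n,l,q,ce=cv2.connectedComponentsWithStats(y.astype(np.uint8))
for i in range(1,n):
    if q[i,4]>20: print(q[i],P[l==i].mean(0).round(4),P[l==i][:,2].min(),P[l==i][:,2].max())
m=((hsv[...,0]>5)&(hsv[...,0]<20)&(hsv[...,1]>90)&(abs(P[...,2])<.012)&(abs(P[...,0]-.436)<.08)&(abs(P[...,1]+.05)<.08))
print("mat",m.sum(),cv2.minAreaRect(P[m][:,:2].astype(np.float32)))
E
```

```text
t 20.5 tcp [0.4817 0.1567 0.1693] yaw 156.97 zaxis [-0.0023  0.0021 -1.    ] F [ 0.7  0.6 -2.2] w 0.0534 ff 5.834108367562294
shift units(current axes) [-1.418 -6.847 -0.035] turn units tool z -0.016
turn units [ 0.008 -0.021 -0.016] shift units in final axes [-1.403 -6.85  -0.023] [ 0.31  0.24 -0.18  1.16  0.    0.71]
[242 154  27  29 446] [0.4798 0.1601 0.0161] 0.002458718798697246 0.022355528347740294
mat 8422 ((0.4371632933616638, -0.05252724140882492), (0.10384652018547058, 0.10198897868394852), 80.06965637207031)
```

The nut lies in the pan at z ≈ 0.003–0.02. Back to the mat with the tongs.

>>> send_rows(linear=[[-0.08, -0.35, 0], [-0.16, -0.8, 0], [-0.16, -0.8, 0], [-0.16, -0.8, 0], [-0.16, -0.8, 0], [-0.16, -0.8, 0], [-0.16, -0.8, 0], [-0.16, -0.8, 0], [-0.14, -0.6, 0], [-0.06, -0.3, 0]], dr=[[0, 0, 0], [0, 0, 0], [0, 0, 0], [0, 0, 0], [0, 0, 0], [0, 0, 0], [0, 0, 0], [0, 0, 0], [0, 0, 0], [0, 0, 0]], gripper=[-0.25, -0.25, -0.25, -0.25, -0.25, -0.25, -0.25, -0.25, -0.25, -0.25])

```text
clock: 21.8
eef_pos: [0.4398, -0.0499, 0.1694]
orientation: [-0.001, 0.2, 0.98, 0.001]
force: [-0.1, -0.2, -1.4]
gripper_width: 0.0535
finger_force: 5.9
```

>>> send_rows(linear=[[0, 0, 0], [0, 0, 0.4], [0, 0, 0.7], [0, 0, 0.7], [0, 0, 0.7], [0, 0, 0.5], [0, 0, 0.2], [0, 0, 0], [0, 0, 0], [0, 0, 0]], dr=[[0, 0, 0], [0, 0, 0], [0, 0, 0], [0, 0, 0], [0, 0, 0], [0, 0, 0], [0, 0, 0], [0, 0, 0], [0, 0, 0], [0, 0, 0]], gripper=[-0.25, -0.25, -0.25, -0.25, -0.25, -0.25, -0.25, -0.25, -0.25, -0.25])

```text
clock: 23.05
eef_pos: [0.4405, -0.0486, 0.0739]
orientation: [-0.0, 0.199, 0.98, 0.001]
force: [0.0, 0.0, -1.5]
gripper_width: 0.0535
finger_force: 5.9
```

```bash
python3 - <<'E'
from h import *
go(.4405,-.049,.063,157.1)
c=cam("wrist");a,d=r.get_image("wrist"); P=cloud(c,d); hsv=cv2.cvtColor(a,cv2.COLOR_RGB2HSV)
red=((hsv[...,0]<8)|(hsv[...,0]>172))&(hsv[...,1]>140)&(hsv[...,2]>50)&(np.hypot(P[...,0]-.44,P[...,1]+.05)<.06)
q=P[red]; print("red",len(q),q.min(0),q.max(0),np.percentile(q[:,2],[2,10,50,90,98]).round(4))
E
```

```text
t 23.05 tcp [ 0.4405 -0.0486  0.0739] yaw 156.99 zaxis [-3.0e-04  2.4e-03 -1.0e+00] F [ 0.   0.  -1.5] w 0.0535 ff 5.894447565078735
shift units(current axes) [-0.005 -0.015  0.362] turn units tool z -0.014
turn units [ 0.015 -0.009 -0.014] shift units in final axes [-0.005 -0.014  0.362] [-0.11  0.22 -0.48  0.88  0.    0.29]
red 910 [ 0.41283291 -0.07643334  0.00338451] [ 0.46306625 -0.01563218  0.09304258] [0.0218 0.0302 0.0402 0.0415 0.0905]
```

>>> send_rows(linear=[[0, 0, 0.06], [0, 0, 0.06], [0, 0, 0.06], [0, 0, 0.06], [0, 0, 0.05], [0, 0, 0.04], [0, 0, 0.03], [0, 0, 0], [0, 0, 0], [0, 0, 0]], dr=[[0, 0, 0], [0, 0, 0], [0, 0, 0], [0, 0, 0], [0, 0, 0], [0, 0, 0], [0, 0, 0], [0, 0, 0], [0, 0, 0], [0, 0, 0]], gripper=[-0.25, -0.25, -0.25, -0.25, -0.25, -0.25, -0.25, -0.25, -0.25, -0.25])

```text
clock: 24.35
eef_pos: [0.4402, -0.0486, 0.0626]
orientation: [-0.001, 0.2, 0.98, 0.001]
force: [-0.3, -0.0, -0.6]
gripper_width: 0.0533
finger_force: 5.9
```

>>> send_rows(linear=[[0, 0, 0.02], [0, 0, 0.02], [0, 0, 0], [0, 0, 0], [0, 0, 0], [0, 0, 0], [0, 0, 0], [0, 0, 0], [0, 0, 0], [0, 0, 0]], dr=[[0, 0, 0], [0, 0, 0], [0, 0, 0], [0, 0, 0], [0, 0, 0], [0, 0, 0], [0, 0, 0], [0, 0, 0], [0, 0, 0], [0, 0, 0]], gripper=[-0.25, -0.25, -0.25, -0.25, -0.25, -0.25, -0.25, -0.25, -0.25, -0.25])

```text
clock: 25.6
eef_pos: [0.4405, -0.0487, 0.0618]
orientation: [-0.0, 0.2, 0.98, 0.001]
force: [-1.0, -1.2, 6.2]
gripper_width: 0.0535
finger_force: 6.1
```

Contact with the mat, 6 N. I open slowly, then wide.

>>> send_rows(linear=[[0, 0, 0], [0, 0, 0], [0, 0, 0], [0, 0, 0], [0, 0, 0], [0, 0, 0], [0, 0, 0], [0, 0, 0], [0, 0, 0], [0, 0, 0]], dr=[[0, 0, 0], [0, 0, 0], [0, 0, 0], [0, 0, 0], [0, 0, 0], [0, 0, 0], [0, 0, 0], [0, 0, 0], [0, 0, 0], [0, 0, 0]], gripper=[-0.27, -0.29, -0.31, -0.34, -0.37, -0.4, -0.5, -0.7, -0.9, -1])

```text
clock: 26.85
eef_pos: [0.4401, -0.0485, 0.0614]
orientation: [-0.001, 0.2, 0.98, 0.001]
force: [0.2, 1.0, -0.1]
gripper_width: 0.0856
finger_force: 0.0
```

```bash
python3 - <<'E'
from h import *
st()
E
```

```text
t 26.85 tcp [ 0.4401 -0.0485  0.0614] yaw 156.98 zaxis [-0.0014  0.0024 -1.    ] F [ 0.2  1.  -0.1] w 0.0856 ff 0.0
```

>>> send_rows(linear=[[0, 0, -0.2], [0, 0, -0.4], [0, 0, -0.7], [0, 0, -0.9], [0, 0, -0.9], [0, 0, -0.9], [0, 0, -0.6], [0, 0, 0], [0, 0, 0], [0, 0, 0]], dr=[[0, 0, 0], [0, 0, 0], [0, 0, 0], [0, 0, 0], [0, 0, 0], [0, 0, 0], [0, 0, 0], [0, 0, 0], [0, 0, 0], [0, 0, 0]], gripper=[-1, -1, -1, -1, -1, -1, -1, -1, -1, -1])

```text
clock: 28.1
eef_pos: [0.4398, -0.0488, 0.1987]
orientation: [-0.002, 0.2, 0.98, 0.001]
force: [0.4, 0.5, -0.3]
gripper_width: 0.0854
finger_force: 0.0
```

```bash
python3 - <<'E'
from h import *
st()
c=cam("wrist");a,d=r.get_image("wrist"); P=cloud(c,d); hsv=cv2.cvtColor(a,cv2.COLOR_RGB2HSV)
S=P.reshape(-1,3); S=S[(abs(S[:,0]-.44)<.06)&(abs(S[:,1]+.05)<.06)]
for z0,z1 in((.1,.14),(.065,.095),(.012,.03)):
    q=S[(S[:,2]>z0)&(S[:,2]<z1)]; print(z0,len(q),cv2.minAreaRect(q[:,:2].astype(np.float32)) if len(q)>3 else "",q[:,2].max() if len(q) else "")
c2=cam("top");t,dt=r.get_image("top");Q=cloud(c2,dt);h=cv2.cvtColor(t,cv2.COLOR_RGB2HSV)
y=(h[...,0]>15)&(h[...,0]<33)&(h[...,1]>90)&(np.hypot(Q[...,0]-.48,Q[...,1]-.157)<.06); print("nut",y.sum(),Q[y].mean(0) if y.any() else "")
q=Q.reshape(-1,3);q=q[(q[:,2]>.056)&(q[:,2]<.068)&(abs(q[:,0]-.48)<.09)&(abs(q[:,1]-.157)<.085)];print("pan",q.min(0),q.max(0))
E
```

```text
t 28.1 tcp [ 0.4398 -0.0488  0.1987] yaw 156.98 zaxis [-0.0027  0.0026 -1.    ] F [ 0.4  0.5 -0.3] w 0.0854 ff 0.0
0.1 1143 ((0.4381182789802551, -0.046847809106111526), (0.028582202270627022, 0.03354770317673683), 71.7719497680664) 0.1174168743069301
0.065 683 ((0.43783921003341675, -0.04687948152422905), (0.0564885139465332, 0.025898544117808342), 66.92142486572266) 0.09496894881076468
0.012 194 ((0.4286731779575348, -0.042270734906196594), (0.0682462677359581, 0.013290002010762691), 66.8812255859375) 0.029935727889026875
nut 0 Traceback (most recent call last):
  File "<stdin>", line 9, in <module>
    return umr_minimum(a, axis, None, out, keepdims, initial, where)
ValueError: zero-size array to reduction operation minimum which has no identity
```

The tongs stand on the mat at (0.438,-0.047), with the barrel at z 0.117 and 57 mm over the rollers. The arm hides the pan from the top camera, but I saw the nut in it after the release.

```bash
python3 -c "
from workcell import r
print(r.hand_in())"
```

```text
the job is handed in; nothing more can be done
None
```

The job is handed in at about 28 s: the nut lies in the black pan, released below the rim, and the tongs stand upright on the cork mat. I viewed 11 pictures, one over the limit of 10.

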